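# Press the vial stopper home through the shatter guard

## Robot

A 6-joint arm with a two-finger parallel gripper is mounted at the origin on the work surface. World frame = base frame: x ahead of the robot, y to its left, z up, the work surface at z = 0. Lengths are in mm, angles in rad, forces in N, time in s.
With the tool pointing down it reaches from about 375 to 750 mm from the base axis. Payload 9 kg.
Tool frame: the origin (TCP) lies at the very end of the fingers, on their centre line; the grasp point (between the pads) lies 19 mm behind it; z points along the fingers, y is the direction in which the jaws open and shut (so a half turn about z gives the same grasp; the last joint's range is limited). The gripper opens to 85 mm and grips with 20 to 120 N. Pads are 22 mm wide; open, the fingers measure 114 mm over their backs; the gripper's body (76 mm by 85 mm) begins 54 mm behind the grasp point. The pads swing forward as they close: fully open they stand 13 mm farther back than shut.
Start: joints at [-1.497, 0.104, 0.097, 1.564, 0, 1.353], TCP at [172.615, -574.666, 231.331] pointing down, gripper open.
Joint ranges: [-2.99, 2.99], [-0.84, 1.86], [-1.1, 1.16], [-1.84, 2.11], [-1.51, 1.56], [-3.14, 3.14]. Speed limits (rad/s): [2.22, 2.22, 2.57, 3.14, 3.14, 3.14].

## Interface

Orientations are given as a 3x3 rotation matrix whose columns are the frame's x, y, z axes.
In Python, from cell import robot gives the robot as it stands.
- The arm moves only by the tool arm_command, never from a script. Its argument "plan" is a list of rows, each an object with "linear": the shift along the tool's x, y, z in cm, a list of three; "rotation": the turn, a rotation vector about the tool's x, y, z in degrees, a list of three. In form: [{"linear": [dx, dy, dz], "rotation": [wx, wy, wz]}, ...]. A call has 1 to 20 rows; each row shifts and turns the commanded pose from where the row before left it, along the tool's axes as they then stand; what a row does not reach is not made up. A row lasts 1/8 s, in which the tool goes at most 62.5 mm and 10.7 degrees, less where a joint would pass 70% of its speed; a pose out of reach is approached as far as the arm can. A call with a gripper value outside its range is refused whole. "jaw" is the opening in per cent of the stroke, from 0 (shut) to 100 (fully open), set as the call begins (left out, the last holds). The fingers move at their own pace and stop on an object; "grip_force" is the grip in N (left out, the last holds). Time passes only in rows, so rows that do not move let the fingers close. It gives the time, the measured TCP pose, the force and the opening at its end, in the units of the state.
- robot.state(): the state, without advancing time (a new reading comes with each control period).
- robot.get_image(name): name is "scene" or "top" or "wrist"; returns the picture (420x560x3 uint8, blue, green, red); there is no depth.
- robot.get_calibration(name): a dict with "camera_matrix" (3x3 intrinsics, pixels), "pose" (4x4, takes a point from camera to world coordinates). Camera axes: x right, y down, z forward; pixel columns grow to the right and rows downward; lengths in mm; the calibration is good to about 2 mm. The wrist camera is an equidistant fisheye: a pixel r from the principal point sees the ray r / f radians off the axis. A picture is of the moment at which its call begins: read the wrist's pose just before it. get_calibration takes no time and is no camera call; for the wrist camera it gives the pose at the moment of the call.
- robot.sign_off(): hands the job in, once; it reports no verdict.
The state is a dict: "time": time; "joint_positions": joint angles; "qd": joint speeds; "joint_torque": joint torques, N m; "tool_pos": TCP position; "orientation": TCP orientation; "contact_force": force on the tool from outside, world axes, zero at the start; "moment": the same for the moment, N m; "finger_gap": opening from 0.0 (shut) to 1.0 (fully open).
Only numpy, scipy, OpenCV 4.12 (cv2) and the standard library are available. Lean on these libraries where they do the work, as an engineer would, in place of code of your own. Each camera call takes 0.05 s, during which the arm holds its last target.

## Task

A vial stands in the stoppering press (the one with the flat palm pad on its lever) with its rubber stopper only part way in. Reach down through the opening in the guard above that pad, press the lever right down to its stop with the fingertips so that the stopper goes fully home, keep it down for about a second, then let the lever come back up and withdraw. Do not touch the guard, do not press the ball-ended lever of the crimper, grasp and lift nothing, and leave the vials and the other things standing where they are.

Things in the scene. Friction and masses are not known exactly. Their poses are not given: they have to be found in the camera images.
- guard: clear acrylic box guard, aluminium frame, all sides closed, fixed, over both presses: 300 (x) by 400 (y) mm; origin under its centre on the bench, x away from the robot at yaw 0. Top sheet at 164 to 168 mm height with two openings, each 80 (x) by 100 mm (y), with an aluminium rim 8 mm wide reaching up to 172 mm; a wire lift handle in the middle of the front edge reaches 183 mm.
- window_left (a point): centre of the opening on the guard's +y side, at the top of its rim (172 mm above the bench); axes as the guard's
- window_right (a point): centre of the opening on the guard's -y side, at the top of its rim (172 mm above the bench); axes as the guard's
- press: stoppering press, fixed to the bench inside the guard: grey base plate 200 x 90 x 14 mm, square grey column at its +x end and a flat steel lever running from there to -x, over the vial, to the palm pad. Origin at the centre of the underside of its base; same yaw as the guard to within a few degrees. It stands under either the left or the right opening.
- pad_top (a point): centre of the top face of the stoppering lever's palm pad, a flat black plate 34 (x) by 36 mm (y), 12 mm thick. With the lever up it is 160 mm above the bench, 12 mm below the rim of the opening and within about 15 mm of the opening's centre. It travels about 33 mm almost straight down to the stop (45 mm below the rim), with under 2 mm of sideways shift.
- press_lever (a joint): angle of the stoppering lever: 0 up (rest), 0.22 rad fully down at its stop. A spring brings it back up when it is let go. At the pad it takes about 3 N to start and rises to about 10 N as the stopper goes in.
- stopper (a joint): how far the stopper has been pressed into the vial in the press: about 0 to 0.0015 m at the start (standing about 7 mm proud), 0.007 m fully home with its flange on the vial's lip. It stays where it is pushed.
- vial: glass vial with black rubber stopper standing loose in the ring nest of the stoppering press under the ram: 24 mm body diameter, 48 mm tall without its stopper; origin at the centre of its underside, z up
- crimper: crimping press, fixed to the bench inside the guard under the other opening: like the stoppering press, but with a round steel pillar, a bell-shaped head, an empty nest and a black ball 30 mm across on its lever's end. Origin at the centre of the underside of its base.
- ball_top (a point): top of the ball on the end of the crimper's lever; not to be pressed
- crimper_lever (a joint): angle of the crimper's lever: 0 up (rest), 0.22 rad fully down; to be left up
- done_vial_1: finished vial with its stopper already home, standing inside the guard between the presses (24 mm diameter, 52 mm tall); leave alone. Origin at the centre of its underside.
- done_vial_2: second finished vial; leave alone. Origin at the centre of its underside.
- density_flask: small pear-shaped glass density bottle, 60 mm diameter, 110 mm tall, on the open bench; leave alone. Origin at the centre of its underside.
- beaker: glass beaker, 70 mm diameter, 90 mm tall, on the open bench; leave alone. Origin at the centre of its underside.
- amber_bottle: amber bottle, 64 mm diameter, 140 mm tall, on the open bench; leave alone. Origin at the centre of its underside.
- wash_bottle: white plastic bottle, 60 mm diameter, 130 mm tall, on the open bench; leave alone. Origin at the centre of its underside.
- stopper_dish: shallow steel dish, 90 mm diameter, 20 mm tall, on the open bench; leave alone. Origin at the centre of its underside.
- spatula: steel lab spatula, 160 mm long, lying flat on the open bench; leave alone. Origin at its middle, on its underside.

How it is judged:
By the outcome, as a careful person would: the job done as asked, in the order asked, and still so for the second after the job is handed in, with the robot touching nothing.
It also fails if it takes over 38 s, if anything falls off the work surface, if the arm or the gripper's body presses on something with over 40 N, if the wrist force passes 120 N, or if a joint passes its speed limit or range.

## Working session

There is one attempt and no reset: what is moved stays moved. The work goes in short steps, Python scripts to look and compute and a tool call to move; the robot and the scene stay as the last step left them, time stands still between calls to the robot, and variables do not carry over. Pictures are saved under pics/ and viewed, and the job is handed in when it is done.

Besides the shell and the picture viewer there is one more tool, called after "Request:" as name([rows], argument=value, ...), one row to a line, values as JSON. arm_command: Moves the arm, as the interface text tells. Its arguments: {"type":"object","properties":{"plan":{"type":"array"},"jaw":{"type":"number"},"grip_force":{"type":"number"}},"required":["plan"]}

```bash
mkdir -p pics; python3 - <<'E'
from cell import robot
import cv2, numpy as np
s=robot.state(); print(s)
for n in ["scene","top","wrist"]:
    c=robot.get_calibration(n); print(n,np.round(c["camera_matrix"],1).tolist(),np.round(c["pose"],3).tolist())
    cv2.imwrite(f"pics/{n}0.png",robot.get_image(n))
E
```

```text
{'time': 0.0, 'joint_positions': array([-1.49669481e+00,  1.04726879e-01,  9.65011908e-02,  1.56393319e+00,
       -5.71757063e-06,  1.35310033e+00]), 'qd': array([-8.41902549e-04, -5.61041335e-04,  7.75047019e-04, -1.31004914e-03,
       -6.54603914e-05, -8.20787760e-04]), 'joint_torque': array([ 6.27323680e-04, -5.56928766e+01,  5.03648973e+01,  1.66113797e-02,
       -2.99523026e-04, -1.12177310e-05]), 'tool_pos': array([ 172.58873946, -574.29025701,  230.52376383]), 'orientation': array([[ 9.57728339e-01,  2.87674151e-01, -1.06576458e-04],
       [ 2.87674026e-01, -9.57727419e-01,  1.35838658e-03],
       [ 2.88701509e-04, -1.33162460e-03, -9.99999072e-01]]), 'contact_force': array([-0.22227126,  0.73882848, -0.10932255]), 'moment': array([ 0.03931198,  0.03913926, -0.01105756]), 'finger_gap': 0.9983635911023987}
scene [[428.2, 0.0, 276.8], [0.0, 428.2, 213.3], [0.0, 0.0, 1.0]] [[0.131, 0.831, -0.54, 1109.095], [0.991, -0.105, 0.08, -95.159], [0.01, -0.546, -0.838, 1100.025], [0.0, 0.0, 0.0, 1.0]]
top [[400.2, 0.0, 281.9], [0.0, 400.2, 196.8], [0.0, 0.0, 1.0]] [[-0.001, -0.991, 0.135, 308.901], [-1.0, 0.002, 0.007, -10.54], [-0.007, -0.135, -0.991, 1479.499], [0.0, 0.0, 0.0, 1.0]]
wrist [[325.2, 0.0, 275.6], [0.0, 325.2, 206.0], [0.0, 0.0, 1.0]] [[0.288, -0.912, -0.292, 246.93], [-0.958, -0.274, -0.086, -552.534], [-0.001, 0.305, -0.952, 373.644], [0.0, 0.0, 0.0, 1.0]]
```

View pics/scene0.png

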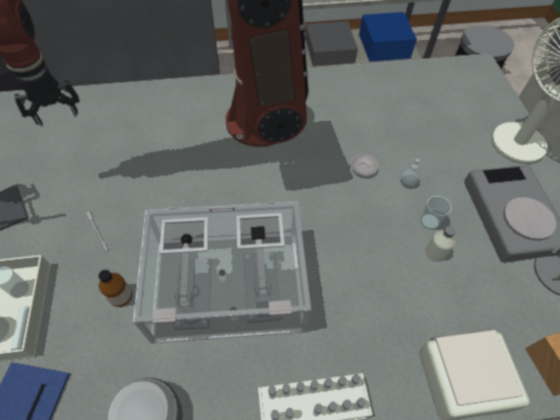

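View pics/top0.png

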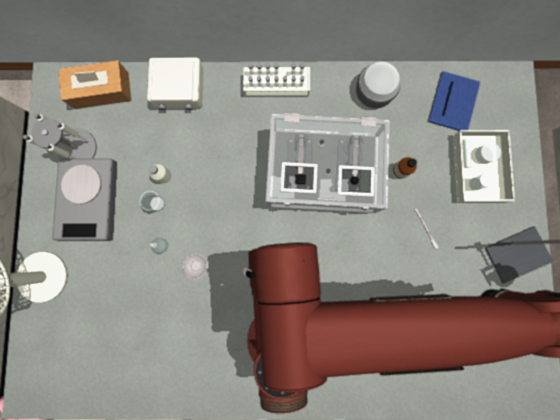

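View pics/wrist0.png

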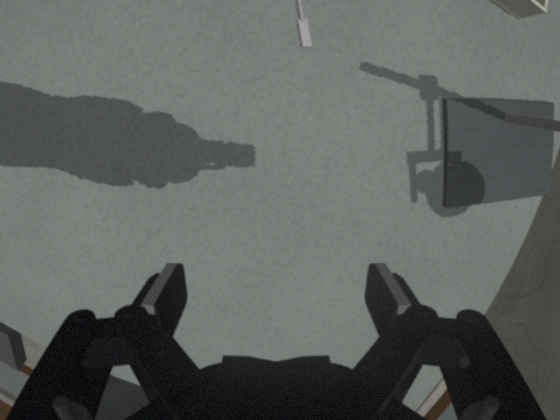

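The black square pad is under the left (+y) opening: scene (258,233), top (300,180). The ball is at scene (186,240), top (354,181). I'll zoom in next.

```bash
python3 - <<'E'
import cv2, numpy as np
a=cv2.imread("pics/scene0.png")[195:275,130:310]; cv2.imwrite("pics/sc_crop.png",cv2.resize(a,None,fx=4.4,fy=4.4,interpolation=cv2.INTER_CUBIC))
a=cv2.imread("pics/top0.png")[105:220,255:400]; cv2.imwrite("pics/top_crop.png",cv2.resize(a,None,fx=5,fy=5,interpolation=cv2.INTER_CUBIC))
E
```

```text
(no output)
```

View pics/sc_crop.png

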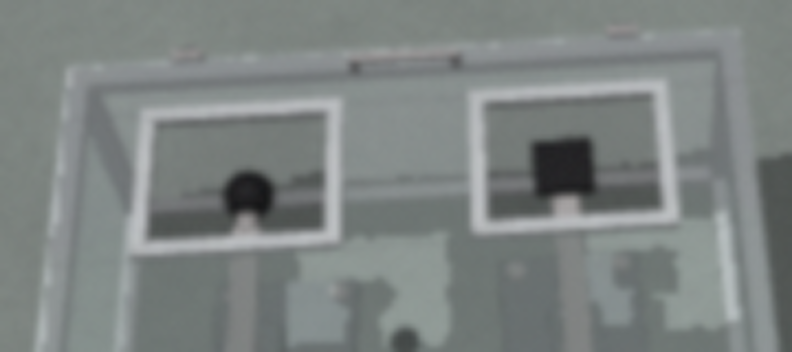

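View pics/top_crop.png

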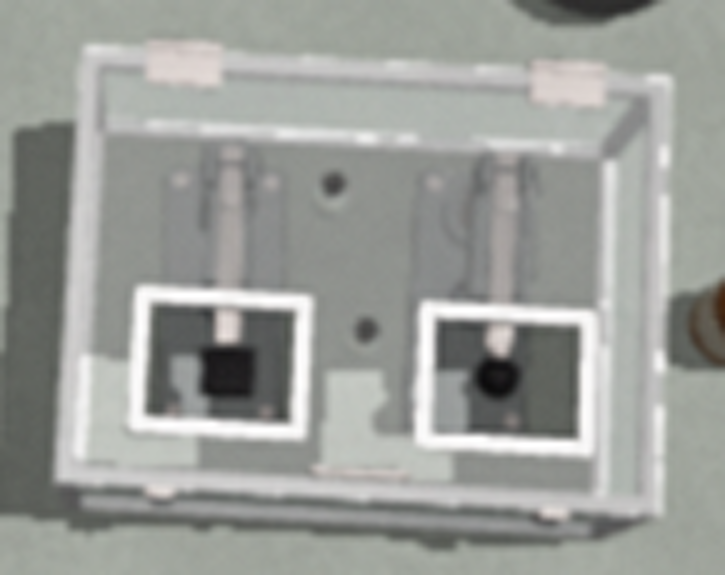

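```bash
cat > h.py <<'E'
import cv2, numpy as np
def cast(c,uv,z):
    K=np.array(c["camera_matrix"]);T=np.array(c["pose"])
    d=T[:3,:3]@np.linalg.solve(K,[uv[0],uv[1],1]); o=T[:3,3]
    return o+d*(z-o[2])/d[2]
E
python3 - <<'E'
from cell import robot
from h import *
for n,(x0,y0,x1,y1),thr in [("top",(278,160,322,196),200),("scene",(234,210,288,252),165)]:
    im=cv2.imread(f"pics/{n}0.png"); c=robot.get_calibration(n)
    g=cv2.cvtColor(im,cv2.COLOR_BGR2GRAY)[y0:y1,x0:x1]
    S=8; G=cv2.resize(g,None,fx=S,fy=S,interpolation=cv2.INTER_CUBIC)
    px=lambda p:(np.array(p)+.5)/S-.5+[x0,y0]
    for nm,m,z in [("rim",(G>thr),172),("pad",(G<50),160)]:
        cs,_=cv2.findContours(m.astype(np.uint8),cv2.RETR_EXTERNAL,cv2.CHAIN_APPROX_NONE)
        k=max(cs,key=cv2.contourArea)
        q=cv2.convexHull(k); e=.02
        while len(a:=cv2.approxPolyDP(q,e*cv2.arcLength(q,True),True))>4: e+=.005
        P=np.array([cast(c,px(p[0]),z) for p in a]);
        print(n,nm,cv2.contourArea(k)/64,np.round(P.mean(0),1),"edges",[round(float(np.linalg.norm(P[i]-P[i-1]))) for i in range(len(P))],[round(float(np.degrees(np.arctan2(*(P[i]-P[i-1])[1::-1]))),1) for i in range(len(P))])
E
```

```text
top rim 1040.390625 [553.5 -57.1 172. ] edges [95, 115, 94, 114] [-2.0, -92.9, 177.3, 88.0]
top pad 87.859375 [549.2 -62.  160. ] edges [28, 31, 30, 29] [-0.3, -93.2, 173.9, 83.9]
scene rim 1469.25 [554.4 -56.7 172. ] edges [114, 93, 112, 89] [87.1, -4.4, -94.7, 177.0]
scene pad 132.5234375 [556.3 -61.9 160. ] edges [29, 33, 30, 31] [90.9, 0.1, -91.6, 178.9]
```

Pad is at about (552,-62,160), rim centre at (554,-57), yaw about -2.7°. I'll shut the jaws and move to about 80 mm short of the pad for a close look.

Request:
arm_command([
  {"linear":[1.5,-1.4,0],"rotation":[0,0,0]},
  {"linear":[3.1,-2.9,0],"rotation":[0,0,0]},
  {"linear":[3.1,-2.9,0],"rotation":[0,0,0]},
  {"linear":[3.1,-2.9,0],"rotation":[0,0,0]},
  {"linear":[3.1,-2.9,0],"rotation":[0,0,0]},
  {"linear":[3.1,-2.9,0],"rotation":[0,0,0]},
  {"linear":[3.1,-2.9,0],"rotation":[0,0,0]},
  {"linear":[3.1,-2.9,0],"rotation":[0,0,0]},
  {"linear":[3.1,-2.9,0],"rotation":[0,0,0]},
  {"linear":[3.1,-2.9,0],"rotation":[0,0,0]},
  {"linear":[3.1,-2.9,0],"rotation":[0,0,0]},
  {"linear":[3.1,-2.9,0],"rotation":[0,0,0]},
  {"linear":[3.1,-2.9,0],"rotation":[0,0,0]},
  {"linear":[3.1,-2.9,0],"rotation":[0,0,0]},
  {"linear":[1.7,-1.5,0],"rotation":[0,0,0]},
  {"linear":[0,0,0],"rotation":[0,0,6.5]},
  {"linear":[0,0,0],"rotation":[0,0,6.5]},
  {"linear":[0,0,0],"rotation":[0,0,6.5]},
  {"linear":[0,0,0],"rotation":[0,0,0]},
  {"linear":[0,0,0],"rotation":[0,0,0]},
], jaw=0, grip_force=20)

```text
time: 2.65
tool_pos: [472.4, -60.7, 231.2]
orientation: [[0.999, -0.046, -0.0], [-0.046, -0.999, -0.0], [-0.0, 0.0, -1.0]]
contact_force: [-0.3, 0.6, 1.2]
finger_gap: -0.001
```

```bash
python3 - <<'E'
from cell import robot
import cv2, numpy as np
s=robot.state(); print(s["time"],s["tool_pos"],s["orientation"],s["contact_force"],s["finger_gap"])
c=robot.get_calibration("wrist"); np.save("wc1.npy",c["pose"]); print(np.round(c["pose"],3))
cv2.imwrite("pics/wrist1.png",robot.get_image("wrist"))
E
```

```text
2.65 [472.36606485 -60.69796392 231.17122584] [[ 9.98933812e-01 -4.61650298e-02 -1.71184266e-04]
 [-4.61650330e-02 -9.98933826e-01 -1.51756490e-05]
 [-1.70301169e-04  2.30621962e-05 -9.99999985e-01]] [-0.32480581  0.60665908  1.21711699] -0.0010132480928056247
[[-4.60000e-02 -9.51000e-01 -3.05000e-01  5.49924e+02]
 [-9.99000e-01  4.40000e-02  1.40000e-02 -6.46830e+01]
 [ 0.00000e+00  3.05000e-01 -9.52000e-01  3.74191e+02]
 [ 0.00000e+00  0.00000e+00  0.00000e+00  1.00000e+00]]
```

View pics/wrist1.png

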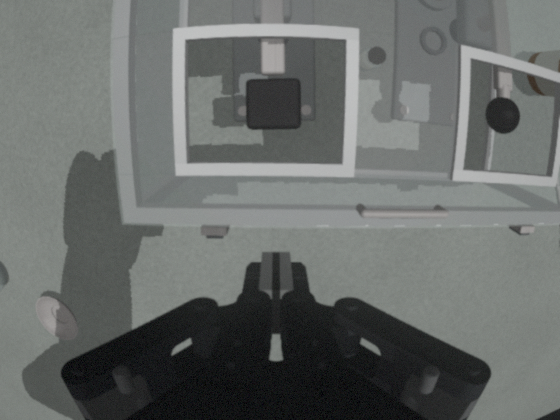

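```bash
cat >> h.py <<'E'
def fray(c,T,uv):
    K=np.array(c["camera_matrix"]); a=(np.array(uv,float)-K[:2,2])/K[0,0]; t=np.hypot(*a)
    d=np.array([*(a/t*np.sin(t)),np.cos(t)]); return T[:3,3],T[:3,:3]@d
def fcast(c,T,uv,z):
    o,d=fray(c,T,uv); return o+d*(z-o[2])/d[2]
E
python3 - <<'E'
from cell import robot
from h import *
T=np.load("wc1.npy"); c=robot.get_calibration("wrist"); s=robot.state()
im=cv2.imread("pics/wrist1.png"); g=cv2.cvtColor(im,cv2.COLOR_BGR2GRAY)
R=np.array(s["orientation"]);p=s["tool_pos"]
for nm,m,z,sz in [("rim",g>175,172,(96,116)),("pad",g<60,160,(34,36))]:
    m=m.astype(np.uint8); m[190:]=0; m[:,:150]=0; m[:,385:]=0; 
    cs,_=cv2.findContours(m,cv2.RETR_EXTERNAL,cv2.CHAIN_APPROX_NONE)
    for k in cs:
        if cv2.contourArea(k)<800: continue
        W=np.array([fcast(c,T,q[0],z)[:2] for q in k],np.float32)
        r=cv2.minAreaRect(W); ctr=np.array([*r[0],z]); print(nm,r,"bbox px",cv2.boundingRect(k),"tool offset cm",np.round(R.T@(ctr-p)/10,2))
# finger silhouette in tool plane x=+10mm
for uv in [(262,254),(290,254),(243,265),(308,265),(215,300),(340,300),(180,315),(72,368),(488,368),(100,400),(465,400)]:
    o,d=fray(c,T,uv); o=R.T@(o-p); d=R.T@d
    print(uv,[np.round((o+d*(x-o[0])/d[0])[1:],0).tolist() for x in (0,12)])
E
```

```text
rim ((554.4028930664062, -57.90462875366211), (116.00418853759766, 95.4881362915039), 86.62750244140625) bbox px (173, 24, 186, 152) tool offset cm [ 8.18 -0.66  5.92]
pad ((551.4151000976562, -63.036991119384766), (35.287994384765625, 33.023563385009766), 87.80157470703125) bbox px (246, 78, 55, 51) tool offset cm [ 7.91 -0.14  7.12]
(262, 254) [[-7.0, 15.0], [-6.0, -10.0]]
(290, 254) [[8.0, 15.0], [7.0, -10.0]]
(243, 265) [[-16.0, 2.0], [-13.0, -21.0]]
(308, 265) [[17.0, 2.0], [14.0, -20.0]]
(215, 300) [[-25.0, -30.0], [-21.0, -48.0]]
(340, 300) [[28.0, -30.0], [23.0, -48.0]]
(180, 315) [[-37.0, -42.0], [-32.0, -58.0]]
(72, 368) [[-68.0, -79.0], [-57.0, -89.0]]
(488, 368) [[72.0, -80.0], [61.0, -90.0]]
(100, 400) [[-52.0, -89.0], [-44.0, -98.0]]
(465, 400) [[57.0, -91.0], [48.0, -99.0]]
```

The wrist picture shows the pad at (273,103) and the rim centre at (266,100), with sizes matching the given dimensions. The finger links clear the opening. Next: move over the pad, then lower to just above it.

Request:
arm_command([
  {"linear":[2,-0.1,0],"rotation":[0,0,0]},
  {"linear":[3,-0.2,0],"rotation":[0,0,0]},
  {"linear":[2.9,-0.1,0],"rotation":[0,0,0]},
  {"linear":[0,0,1.5],"rotation":[0,0,0]},
  {"linear":[0,0,2],"rotation":[0,0,0]},
  {"linear":[0,0,1.5],"rotation":[0,0,0]},
  {"linear":[0,0,1],"rotation":[0,0,0]},
  {"linear":[0,0,0.5],"rotation":[0,0,0]},
  {"linear":[0,0,0],"rotation":[0,0,0]},
  {"linear":[0,0,0],"rotation":[0,0,0]},
])

```text
time: 3.95
tool_pos: [551.8, -60.6, 166.9]
orientation: [[0.999, -0.048, 0.001], [-0.048, -0.999, -0.0], [0.001, 0.0, -1.0]]
contact_force: [-0.1, -1.7, -0.9]
finger_gap: 0.0
```

```bash
python3 - <<'E'
from cell import robot
import cv2
cv2.imwrite("pics/wrist2.png",robot.get_image("wrist"))
E
```

```text
(no output)
```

View pics/wrist2.png

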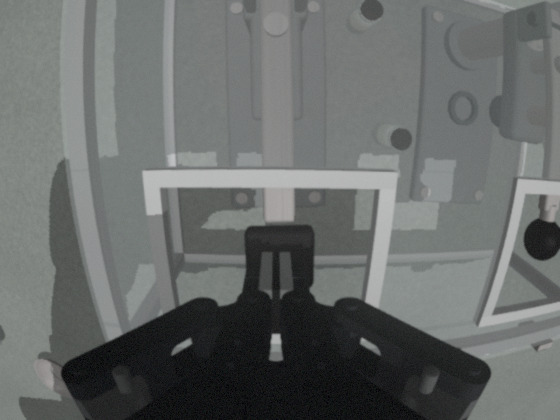

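The tips are at (277,265), over the pad and inside the rim with clear gaps on both sides. I'll press slowly and check the force.

Request:
arm_command([
  {"linear":[0,0,0.3],"rotation":[0,0,0]},
  {"linear":[0,0,0.3],"rotation":[0,0,0]},
  {"linear":[0,0,0.3],"rotation":[0,0,0]},
  {"linear":[0,0,0.3],"rotation":[0,0,0]},
  {"linear":[0,0,0.3],"rotation":[0,0,0]},
  {"linear":[0,0,0.3],"rotation":[0,0,0]},
  {"linear":[0,0,0.3],"rotation":[0,0,0]},
  {"linear":[0,0,0.3],"rotation":[0,0,0]},
  {"linear":[0,0,0.3],"rotation":[0,0,0]},
  {"linear":[0,0,0.3],"rotation":[0,0,0]},
  {"linear":[0,0,0.3],"rotation":[0,0,0]},
  {"linear":[0,0,0.3],"rotation":[0,0,0]},
  {"linear":[0,0,0],"rotation":[0,0,0]},
])

```text
time: 5.62
tool_pos: [551.6, -60.6, 130.6]
orientation: [[0.999, -0.049, 0.0], [-0.049, -0.999, -0.0], [0.0, 0.0, -1.0]]
contact_force: [-2.2, 0.5, 6.3]
finger_gap: -0.002
```

Request:
arm_command([
  {"linear":[0,0,0.1],"rotation":[0,0,0]},
  {"linear":[0,0,0.1],"rotation":[0,0,0]},
  {"linear":[0,0,0.1],"rotation":[0,0,0]},
  {"linear":[0,0,0],"rotation":[0,0,0]},
])

```text
time: 6.12
tool_pos: [551.8, -60.6, 128.3]
orientation: [[0.999, -0.048, 0.001], [-0.048, -0.999, -0.0], [0.001, 0.0, -1.0]]
contact_force: [-4.9, 0.8, 10.2]
finger_gap: 0.003
```

Request:
arm_command([
  {"linear":[0,0,0.1],"rotation":[0,0,0]},
  {"linear":[0,0,0],"rotation":[0,0,0]},
])

```text
time: 6.38
tool_pos: [551.8, -60.6, 128.0]
orientation: [[0.999, -0.048, 0.001], [-0.048, -0.999, -0.001], [0.001, 0.001, -1.0]]
contact_force: [-7.5, 1.3, 16.0]
finger_gap: 0.004
```

Request:
arm_command([
  {"linear":[0,0,0.1],"rotation":[0,0,0]},
  {"linear":[0,0,0],"rotation":[0,0,0]},
])

```text
time: 6.62
tool_pos: [551.9, -60.6, 127.7]
orientation: [[0.999, -0.048, 0.002], [-0.048, -0.999, -0.001], [0.002, 0.001, -1.0]]
contact_force: [-10.0, 2.4, 20.9]
finger_gap: -0.001
```

Request:
arm_command([
  {"linear":[0,0,0.1],"rotation":[0,0,0]},
  {"linear":[0,0,0],"rotation":[0,0,0]},
  {"linear":[0,0,0],"rotation":[0,0,0]},
])

```text
time: 7.0
tool_pos: [551.9, -60.6, 127.5]
orientation: [[0.999, -0.048, 0.002], [-0.048, -0.999, -0.001], [0.002, 0.001, -1.0]]
contact_force: [-12.7, 2.6, 28.3]
finger_gap: -0.0
```

```bash
python3 - <<'E'
from cell import robot
import cv2
cv2.imwrite("pics/wrist3.png",robot.get_image("wrist"))
E
```

```text
(no output)
```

View pics/wrist3.png

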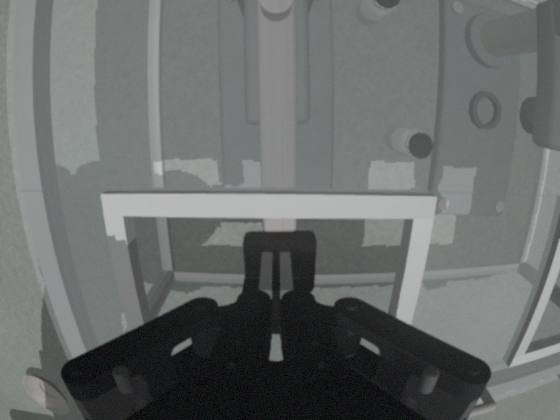

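The force rises from 10 to 28 N over less than 1 mm of travel, at 127.5 mm (the expected stop height), so the lever is on its stop. I'll hold for about a second, then release.

Request:
arm_command([
  {"linear":[0,0,0],"rotation":[0,0,0]},
  {"linear":[0,0,0],"rotation":[0,0,0]},
  {"linear":[0,0,0],"rotation":[0,0,0]},
  {"linear":[0,0,0],"rotation":[0,0,0]},
  {"linear":[0,0,0],"rotation":[0,0,0]},
  {"linear":[0,0,0],"rotation":[0,0,0]},
])

```text
time: 7.8
tool_pos: [552.0, -60.6, 127.5]
orientation: [[0.999, -0.048, 0.002], [-0.048, -0.999, -0.001], [0.002, 0.001, -1.0]]
contact_force: [-13.0, 2.8, 27.5]
finger_gap: 0.002
```

Request:
arm_command([
  {"linear":[0,0,-0.3],"rotation":[0,0,0]},
  {"linear":[0,0,-0.3],"rotation":[0,0,0]},
  {"linear":[0,0,-0.4],"rotation":[0,0,0]},
  {"linear":[0,0,-0.4],"rotation":[0,0,0]},
  {"linear":[0,0,-0.4],"rotation":[0,0,0]},
  {"linear":[0,0,-0.4],"rotation":[0,0,0]},
  {"linear":[0,0,-0.4],"rotation":[0,0,0]},
  {"linear":[0,0,-0.4],"rotation":[0,0,0]},
  {"linear":[0,0,-0.4],"rotation":[0,0,0]},
  {"linear":[0,0,-0.4],"rotation":[0,0,0]},
  {"linear":[0,0,-0.5],"rotation":[0,0,0]},
  {"linear":[0,0,-1],"rotation":[0,0,0]},
  {"linear":[0,0,-2],"rotation":[0,0,0]},
  {"linear":[0,0,-3],"rotation":[0,0,0]},
  {"linear":[0,0,-1.5],"rotation":[0,0,0]},
  {"linear":[-3,0,0],"rotation":[0,0,0]},
  {"linear":[-3,0,0],"rotation":[0,0,0]},
  {"linear":[-2.5,0,0],"rotation":[0,0,0]},
  {"linear":[0,0,0],"rotation":[0,0,0]},
  {"linear":[0,0,0],"rotation":[0,0,0]},
])

```text
time: 10.3
tool_pos: [467.2, -56.6, 242.6]
orientation: [[0.999, -0.049, 0.001], [-0.049, -0.999, -0.0], [0.001, 0.0, -1.0]]
contact_force: [-0.1, 0.3, -0.2]
finger_gap: 0.002
```

```bash
python3 - <<'E'
from cell import robot
from h import *
c=robot.get_calibration("wrist");T=np.array(c["pose"])
im=robot.get_image("wrist"); cv2.imwrite("pics/wrist4.png",im)
g=cv2.cvtColor(im,cv2.COLOR_BGR2GRAY)
m=(g<60).astype(np.uint8); m[190:]=0; m[:,:150]=0; m[:,385:]=0
k=max(cv2.findContours(m,cv2.RETR_EXTERNAL,cv2.CHAIN_APPROX_NONE)[0],key=cv2.contourArea)
print(cv2.minAreaRect(np.array([fcast(c,T,q[0],160)[:2] for q in k],np.float32)))
a=robot.get_image("scene"); cv2.imwrite("pics/scene4.png",a)
E
```

```text
((551.1702880859375, -63.09233093261719), (35.014095306396484, 33.46969985961914), 87.64082336425781)
```

View pics/wrist4.png

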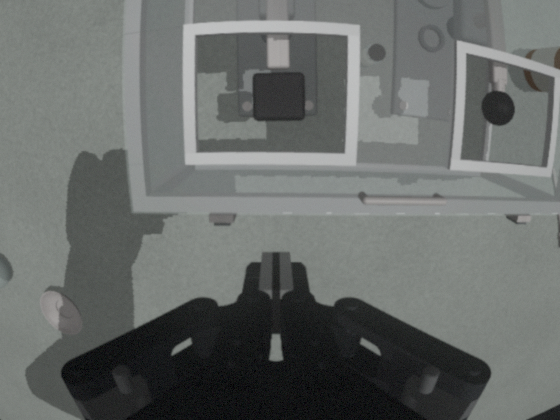

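View pics/scene4.png

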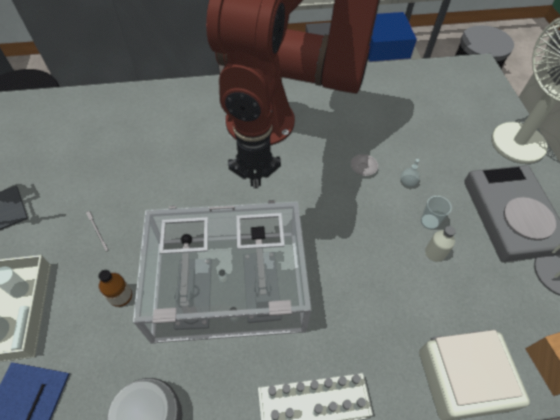

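The pad is back at rest height: same position and apparent size as before at the 160 mm plane, wrist (278,96). Everything else looks unmoved. Handing in.

```bash
python3 -c "
from cell import robot
print(robot.sign_off())"
```

```text
the job is handed in; nothing more can be done
None
```

I pressed the stoppering lever to its stop through the left (+y) opening, held it there for about a second, let it come back up and withdrew. The job was handed in at about 10 s.

- **Press:** With the fingers shut, the lever stopped at a tip height of 127.5 mm, about 0.5 mm above the 127 mm nominal. The vertical force rose from 10 to about 28 N over the last 0.8 mm, which I took as the hard stop. There was also about 13 N of sideways force at the stop, which I put down to the tilted pad and friction.
- **After release:** The pad is back at its rest pose (551, -63 at 160 mm, the same as before within 0.3 mm). The contact force is back to about 0 and the arm is clear of the guard.
- **Surroundings:** The wrist and scene pictures show no sign that the crimper, the finished vials or the bench items moved. I had no sign of contact with the guard.
- **Not checked:** I did not see the stopper itself. That it is fully home is inferred from the lever reaching its stop.

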